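# Take the red hand stamp off its keyhole hanger

### The arm

A 7-joint arm with a two-finger parallel gripper is mounted at the origin on a cart in front of the work surface, level with it; the furniture and walls round the work are solid. World frame = base frame: x ahead of the robot, y to its left, z up, the work surface at z = 0. Lengths are in m, angles in degrees, forces in N, time in s.
With the tool pointing down it reaches from about 0.425 to 0.875 m from the base axis. Payload 4.7 kg.
Tool frame: the origin (TCP) lies on the mounting face of the last link; the fingertips stand 182 mm ahead of it and the grasp point (between the pads) lies 164 mm ahead of it; z points along the fingers, y is the line along which they close (so a half turn about z gives the same grasp; the last joint's range is limited). The gripper opens to 87 mm and grips with 3 to 60 N. Pads are 19 mm wide; open, the fingers measure 117 mm over their backs; the gripper's body (75 mm by 190 mm) begins 51 mm behind the grasp point.
Start: joints at [-62.332, 18.392, -4.016, 83.108, 1.295, 78.541, -3.26], TCP at [0.294, 0.58, 0.405] pointing down, gripper open.
Joint ranges: [-163.93, 163.93], [-17.29, 119.83], [-79.2, 71.16], [3.27, 140.29], [-89.18, 269.18], [5.43, 117.66], [-154.24, 154.24]. Speed limits (degrees/s): [147.25, 147.25, 180, 180, 180, 180, 180].

### API

Orientations are given as [roll, pitch, yaw] about the fixed x, y, z axes, in that order (R = Rz(yaw) Ry(pitch) Rx(roll)).
In Python, from cell import env gives the robot as it stands.
- The arm moves only by the tool servo_tool, never from a script. Its argument "plan" is a list of rows, each an object with "xyz": the shift along the tool's x, y, z in cm, a list of three; "twist": the turn, a rotation vector about the tool's x, y, z in degrees, a list of three; "jaw": the closure, from 0 (fully open) to 1 (shut). In form: [{"xyz": [x, y, z], "twist": [wx, wy, wz], "jaw": jaw}, ...]. A call has 1 to 10 rows; each row is the pose to reach, as a shift and turn from the pose commanded when the call began, along the tool's axes at that moment; what a row does not reach only later rows make up. A row lasts 1/12 s, in which the tool goes at most 41.7 mm and 7.16 degrees, less where a joint would pass 70% of its speed; a pose out of reach is approached as far as the arm can. A call with a gripper value outside its range is refused whole. The fingers move at their own pace and stop on an object; "newtons" is the grip in N (left out, the last holds). Time passes only in rows, so rows that repeat a pose let the fingers close. It gives the time, the measured TCP pose, the force, the opening and the grip force at its end, in the units of the state.
- env.get_obs(): the state, without advancing time (a new reading comes with each control period).
- env.read_camera(name): name is "side" or "top" or "wrist"; returns a dict with "img" (384x512x3 uint8, red, green, blue), "camera_matrix" (3x3 intrinsics, pixels), "k1" (the pictures are not rectified: a ray, as slopes to the right and down, at radius r is drawn at 1 + k1 r^2 times it, then the intrinsics apply), "R" (3x3) and "t" (3): a world point X has camera coordinates R X + t. Camera axes: x right, y down, z forward; pixel columns grow to the right and rows downward; lengths in m; the calibration is good to about 2 mm. A picture is of the moment at which its call begins. There is no depth.
- env.sign_off(): hands the job in; it is judged then, once.
The state is a dict: "time_s": time; "qpos": joint angles; "joint_velocities": joint speeds; "effort": joint torques, N m; "tool_pos": TCP position; "tool_rot": TCP orientation; "force": force on the tool from outside, world axes, zero at the start; "wrist_torque": the same for the moment, N m; "grip_width": finger opening in m; "grasp_force": force on a finger pad.
Only numpy, scipy, OpenCV 4.12 (cv2) and the standard library are available. Lean on these libraries where they do the work, as an engineer would, in place of code of your own. Each camera call takes 0.05 s, during which the arm holds its last target. There are 200 camera calls.

### The job

Slide the hand stamp with the red handle along its keyhole slot to the wide round end, lift it off the hanger there, and stand it upright near the middle of the cover of the small black book beside the hanger, ready to stamp; do not drop it. Leave the black-handled stamp hanging where it is, and do not shift the book.

Things in the scene. Friction and masses are not known exactly. Their poses are not given: they have to be found in the camera images.
- red_stamp: hand stamp, red handle, brass fittings, 96 mm tall, 0.2 kg, round, upright along its z; origin centre of underside. Foot disc 26 mm wide, z 0-16 mm; neck 12 wide, z 16-30; collar 50 wide, z 30-36; handle 29 wide, z 36-96 (grip here from above). Hangs by its collar on the hanger plate, neck in the narrow part of either slot, foot below (origin at height 26 mm); can rise only 8 mm there
- black_stamp: a second hand stamp, same shape and size, black handle and steel fittings, hanging in the other slot; to be left alone. Origin at the centre of its underside
- hanger: blue steel bridge fixed to the bench, any yaw; origin on the bench. Plate x -65..60, y -75..75 mm, underside 50 and top 56 mm up, legs at the y sides. Two keyhole slots along x at y +40 and -40 mm: round wide end, 38 mm, centred at x -32 (foot passes with 6 mm to spare all round, collar does not); narrow part 16 mm wide, on to x +48. Stamps start at x 8 to 30: slide them towards -x
- book: small closed black book lying flat on the bench beside the hanger, loose, 0.5 kg, 208 mm (its x) by 149 mm (its y), 18 mm thick; origin at the centre of its underside, so the middle of the cover is 18 mm above it
Mind the look-alikes: they are no part of the job. Of the things like the red_stamp, leave any that is blue; of the rest the larger one is meant.

How it is judged:
By the outcome, as a careful person would: the job done as asked, in the order asked, and still so for the second after the job is handed in, with the robot touching nothing.
It also fails if it takes over 35 s, if anything falls off the work surface, if the arm or the gripper's body presses on something with over 40 N, if the wrist force passes 120 N, or if a joint passes its speed limit or range.

## Working session

There is one attempt and no reset: what is moved stays moved. The work goes in short steps, Python scripts to look and compute and a tool call to move; the robot and the scene stay as the last step left them, time stands still between calls to the robot, and variables do not carry over. Pictures are saved under pics/ and viewed, at most 10 in all, crops included, and the job is handed in when it is done.

Besides the shell and the picture viewer there is one more tool, called as a command line: name --argument value ..., lists and objects as JSON in quotes. servo_tool: Moves the arm, as the interface text tells. Its arguments: {"type":"object","properties":{"plan":{"type":"array","items":{"type":"object","properties":{"xyz":{"type":"array","items":{"type":"number"}},"twist":{"type":"array","items":{"type":"number"}},"jaw":{"type":"number"}}}},"newtons":{"type":"number"}},"required":["plan"]}

```bash
mkdir -p pics; cat > h.py <<'E'
import numpy as np, cv2
from cell import env
def shot(n,f):
    c=env.read_camera(n); cv2.imwrite(f'pics/{f}.png',c['img'][:,:,::-1]); np.savez(f'pics/{f}.npz',**c); return c
def ray(c,u,v):
    K=c['camera_matrix'];k=float(c['k1'])
    p=cv2.undistortPoints(np.array([[[u,v]]],float),K,np.array([k,0,0,0,0.]))[0,0]
    R=c['R'];return -R.T@c['t'], R.T@np.array([p[0],p[1],1])
def at(c,u,v,z):
    o,d=ray(c,u,v);return o+d*(z-o[2])/d[2]
def proj(c,X):
    return cv2.projectPoints(np.array(X,float).reshape(-1,1,3),cv2.Rodrigues(c['R'])[0],c['t'],c['camera_matrix'],np.array([float(c['k1']),0,0,0,0]))[0][:,0]
E
python3 - <<'E'
from h import *
a=shot('top','top0');b=shot('side','side0')
cv2.imwrite('pics/both.png',cv2.resize(np.vstack([a['img'],b['img']])[:,:,::-1],(400,600)) if 0 else np.hstack([cv2.resize(x['img'],(400,300)) for x in (a,b)])[:,:,::-1])
print(env.get_obs())
E
```

```text
{'time_s': 0.1, 'qpos': array([-62.33184813,  18.43458919,  -4.01708206,  83.167488  ,
         1.29416844,  78.54006471,  -3.25920755]), 'joint_velocities': array([ 0.03085292, -0.02392225, -0.0354661 , -0.22537568, -0.12557563,
        0.04792194,  0.04440171]), 'effort': array([ 1.01678283e-04, -4.92568767e+01, -4.05542934e-01, -3.13396025e+01,
       -6.40010135e-02,  3.94474610e-02,  7.26303642e-05]), 'tool_pos': array([0.29361217, 0.57970596, 0.40377707]), 'tool_rot': array([-1.79903049e+02,  4.09240872e-03,  1.53143535e+02]), 'force': array([0.18571983, 0.00254752, 0.02478497]), 'wrist_torque': array([-0.04606874,  0.02215651,  0.02224553]), 'grasp_force': 0.0, 'grip_width': 0.08701562108444146}
```

View pics/top0.png

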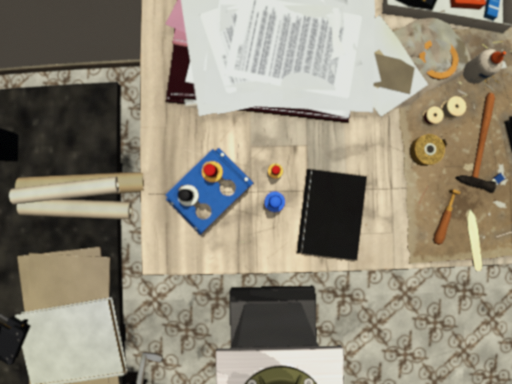

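View pics/side0.png

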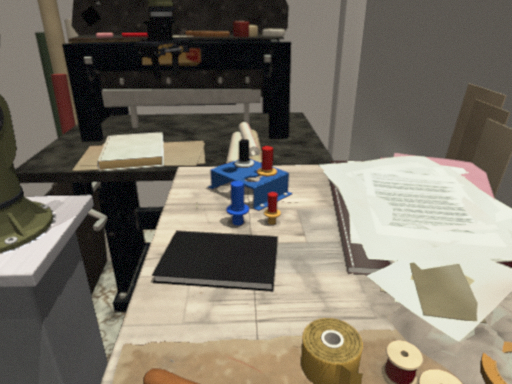

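Candidates for red_stamp, in the top view: the red handle on the hanger (211,170), the small red one standing free (275,171) and the blue one (274,203). The black one on the hanger is at (187,195). I choose the hanging, larger red one and check it in a close crop.

```bash
python3 - <<'E'
from h import *
i=cv2.imread('pics/top0.png')[140:270,150:380]
cv2.imwrite('pics/crop1.png',cv2.resize(i,None,fx=3.4,fy=3.4,interpolation=cv2.INTER_CUBIC))
E
```

```text
(no output)
```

View pics/crop1.png

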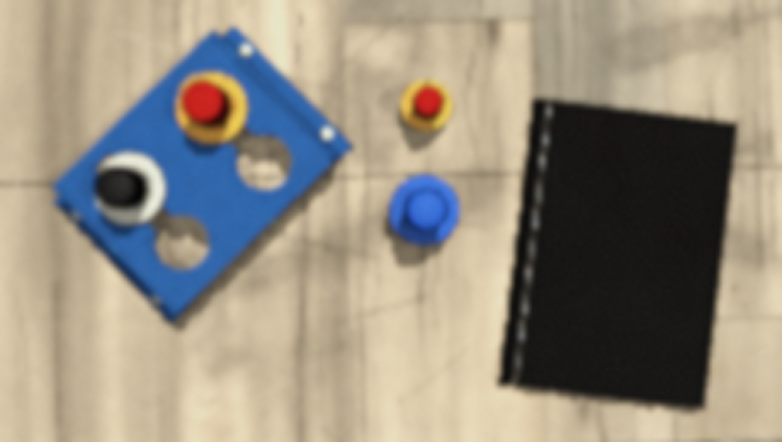

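The crop shows the hanging red stamp (brass collar at crop 211,108). It is clearly larger than the free red one (425,105), so it is the right one. The wide holes are at (264,162) and (182,242), and the book corners at (537,98), (736,124), (704,408) and (500,383).

```bash
cat >> h.py <<'E'
def tool(o=None):
    from scipy.spatial.transform import Rotation as Ro
    o=o or env.get_obs(); return o['tool_pos'],Ro.from_euler('xyz',o['tool_rot'],degrees=True).as_matrix()
E
python3 - <<'E'
from h import *
c=dict(np.load('pics/top0.npz'))
f=lambda x,y,z:at(c,150+x/3.4-.35,140+y/3.4-.35,z)
np.set_printoptions(precision=4,suppress=True)
for n,p in dict(redcollar=(211,108,.062),redtop=(203,102,.122),blackcollar=(129,190,.062),blacktop=(120,187,.122),wideR=(264,162,.054),wideB=(182,242,.054),small=(428,101,.07),blue=(427,209,.09)).items(): print(n,f(*p))
b=[f(x,y,.018) for x,y in((537,98),(736,124),(704,408),(500,383))]
print(np.array(b),np.mean(b,0)); print(np.linalg.norm(b[0]-b[1]),np.linalg.norm(b[1]-b[2]))
r=f(211,108,.062);w=f(264,162,.054);d=w-r;print('slide',d,np.degrees(np.arctan2(d[1],d[0])))
d=f(182,242,.054)-f(129,190,.062);print('slideB',d,np.degrees(np.arctan2(d[1],d[0])))
d=f(264,162,.054)-f(182,242,.054);print('y axis',d,np.linalg.norm(d),np.degrees(np.arctan2(d[1],d[0])))
print('cam',-c['R'].T@c['t']); print(tool()[1])
E
```

```text
redcollar [0.593  0.1514 0.062 ]
redtop [0.5924 0.1502 0.122 ]
blackcollar [0.5376 0.2093 0.062 ]
blacktop [0.5381 0.2055 0.122 ]
wideR [0.5553 0.1161 0.054 ]
wideB [0.501  0.1741 0.054 ]
small [0.5938 0.0019 0.07  ]
blue [0.5199 0.005  0.09  ]
[[ 0.5984 -0.078   0.018 ]
 [ 0.5767 -0.2215  0.018 ]
 [ 0.3734 -0.1928  0.018 ]
 [ 0.3953 -0.0465  0.018 ]] [ 0.486  -0.1347  0.018 ]
0.14514615434066713 0.20530330569557487
slide [-0.0378 -0.0354 -0.008 ] -136.87166215271813
slideB [-0.0366 -0.0351 -0.008 ] -136.19203970557535
y axis [ 0.0543 -0.0581  0.    ] 0.0794914153653776 -46.943799565075516
cam [0.509  0.0364 1.1321]
[[-0.8921  0.4518 -0.0007]
 [ 0.4518  0.8921 -0.0015]
 [-0.0001 -0.0017 -1.    ]]
```

servo_tool --plan '[{"xyz": [-23,-12.4,1],"twist": [0,0,10],"jaw": 0},{"xyz": [-23,-12.4,1],"twist": [0,0,10],"jaw": 0},{"xyz": [-23,-12.4,1],"twist": [0,0,10],"jaw": 0},{"xyz": [-23,-12.4,1],"twist": [0,0,10],"jaw": 0},{"xyz": [-23,-12.4,1],"twist": [0,0,10],"jaw": 0},{"xyz": [-46.1,-24.7,1.9],"twist": [0,0,20],"jaw": 0},{"xyz": [-46.1,-24.7,1.9],"twist": [0,0,20],"jaw": 0},{"xyz": [-46.1,-24.7,1.9],"twist": [0,0,20],"jaw": 0},{"xyz": [-46.1,-24.7,1.9],"twist": [0,0,20],"jaw": 0},{"xyz": [-46.1,-24.7,1.9],"twist": [0,0,20],"jaw": 0}]'

```text
time_s: 0.93
tool_pos: [0.5328, 0.2366, 0.3892]
tool_rot: [-180.0, -0.0, 133.1]
force: [-0.2, 0.7, -0.7]
grip_width: 0.0869
grasp_force: 0.0
```

servo_tool --plan '[{"xyz": [-10.3,-1.4,0.4],"twist": [0,0,0],"jaw": 0},{"xyz": [-10.3,-1.4,0.4],"twist": [0,0,0],"jaw": 0},{"xyz": [-10.3,-1.4,0.4],"twist": [0,0,0],"jaw": 0},{"xyz": [-10.3,-1.4,0.4],"twist": [0,0,0],"jaw": 0},{"xyz": [-10.3,-1.4,0.4],"twist": [0,0,0],"jaw": 0}]'

```text
time_s: 1.35
tool_pos: [0.5928, 0.1521, 0.3848]
tool_rot: [-179.9, -0.0, 132.9]
force: [-0.2, 0.1, 0.1]
grip_width: 0.087
grasp_force: 0.0
```

```bash
python3 - <<'E'
from h import *
c=shot('wrist','w1');o=env.get_obs();p,R=tool(o);print(p,o['tool_rot'])
print(proj(c,[[.593,.151,.062],[.593,.151,.122],[.555,.116,.056],p+R@[0,0,.164]]))
E
```

```text
[0.59212313 0.15410841 0.38492101] [-1.79962480e+02 -7.15321274e-02  1.33121610e+02]
[[255.34183797 184.48866638]
 [255.19097474 199.83737853]
 [212.40041094 183.04729573]
 [256.97965918 244.66427601]]
```

View pics/w1.png

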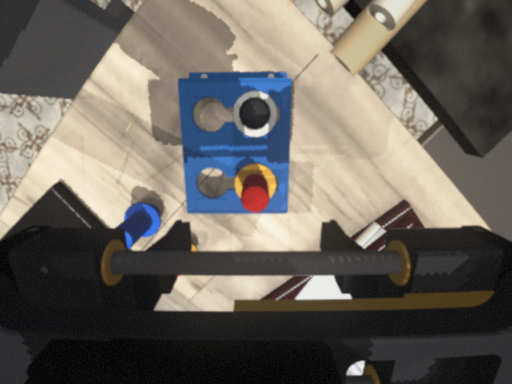

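The wrist view has the red collar at (255,183), the handle top at (255,200) and the wide hole at (213,183). All three match the projections, so I descend and grip.

servo_tool --plan '[{"xyz": [-0.2,-0.1,4],"twist": [0,0,0],"jaw": 0},{"xyz": [-0.2,-0.1,8],"twist": [0,0,0],"jaw": 0},{"xyz": [-0.2,-0.1,11],"twist": [0,0,0],"jaw": 0},{"xyz": [-0.2,-0.1,12],"twist": [0,0,0],"jaw": 0},{"xyz": [-0.2,-0.1,12],"twist": [0,0,0],"jaw": 0},{"xyz": [-0.2,-0.1,12],"twist": [0,0,0],"jaw": 0}]'

```text
time_s: 1.9
tool_pos: [0.593, 0.1531, 0.2664]
tool_rot: [179.9, -0.0, 133.3]
force: [1.0, -0.3, 1.4]
grip_width: 0.0867
grasp_force: 0.0
```

servo_tool --plan '[{"xyz": [0,0,0],"twist": [0,0,0],"jaw": 0.3},{"xyz": [0,0,0],"twist": [0,0,0],"jaw": 0.5},{"xyz": [0,0,0],"twist": [0,0,0],"jaw": 0.7},{"xyz": [0,0,0],"twist": [0,0,0],"jaw": 0.8},{"xyz": [0,0,0],"twist": [0,0,0],"jaw": 0.8},{"xyz": [0,0,0],"twist": [0,0,0],"jaw": 0.8},{"xyz": [0,0,0],"twist": [0,0,0],"jaw": 0.8},{"xyz": [0,0,0],"twist": [0,0,0],"jaw": 0.8}]' --newtons 25

```text
time_s: 2.57
tool_pos: [0.593, 0.1516, 0.2655]
tool_rot: [180.0, -0.0, 133.1]
force: [0.9, -0.5, 0.2]
grip_width: 0.0415
grasp_force: 0.0
```

servo_tool --plan '[{"xyz": [0,0,0],"twist": [0,0,0],"jaw": 0.8},{"xyz": [0,0,0],"twist": [0,0,0],"jaw": 0.8},{"xyz": [0,0,0],"twist": [0,0,0],"jaw": 0.8},{"xyz": [0,0,0],"twist": [0,0,0],"jaw": 0.8},{"xyz": [0,0,0],"twist": [0,0,0],"jaw": 0.8},{"xyz": [0,0,0],"twist": [0,0,0],"jaw": 0.8}]'

```text
time_s: 3.07
tool_pos: [0.5929, 0.1516, 0.2654]
tool_rot: [-180.0, -0.0, 133.1]
force: [1.0, 0.3, -0.8]
grip_width: 0.0281
grasp_force: 25.0
```

servo_tool --plan '[{"xyz": [0,0,-0.3],"twist": [0,0,0],"jaw": 0.8},{"xyz": [0,0,-0.4],"twist": [0,0,0],"jaw": 0.8},{"xyz": [0,-0.8,-0.4],"twist": [0,0,0],"jaw": 0.8},{"xyz": [0,-1.7,-0.4],"twist": [0,0,0],"jaw": 0.8},{"xyz": [0,-2.6,-0.4],"twist": [0,0,0],"jaw": 0.8},{"xyz": [0,-3.5,-0.4],"twist": [0,0,0],"jaw": 0.8},{"xyz": [0,-4.4,-0.4],"twist": [0,0,0],"jaw": 0.8},{"xyz": [0,-5.2,-0.4],"twist": [0,0,0],"jaw": 0.8},{"xyz": [0,-5.2,-0.4],"twist": [0,0,0],"jaw": 0.8},{"xyz": [0,-5.2,-0.4],"twist": [0,0,0],"jaw": 0.8}]'

```text
time_s: 3.9
tool_pos: [0.5548, 0.1157, 0.2697]
tool_rot: [180.0, 0.0, 133.1]
force: [0.8, 0.3, -1.4]
grip_width: 0.0285
grasp_force: 25.0
```

```bash
python3 - <<'E'
from h import *
c=shot('top','top1');w=shot('wrist','w2')
a=cv2.resize(c['img'][130:250,150:310],(640,480))[:,:,::-1]
s=shot('side','s2');b=cv2.resize(s['img'][120:240,190:310],None,fx=4,fy=4,interpolation=cv2.INTER_CUBIC)[:,:,::-1]
v=w['img'][:,:,::-1][40:300,100:420]
cv2.imwrite('pics/m2.png',np.hstack([cv2.resize(v,(400,325)),cv2.resize(b,(325,325))]))
o=env.get_obs();print(o['tool_pos'],o['force'])
E
```

```text
[0.55532318 0.11657555 0.26971555] [ 0.04838627  0.51254563 -2.68265655]
```

View pics/m2.png

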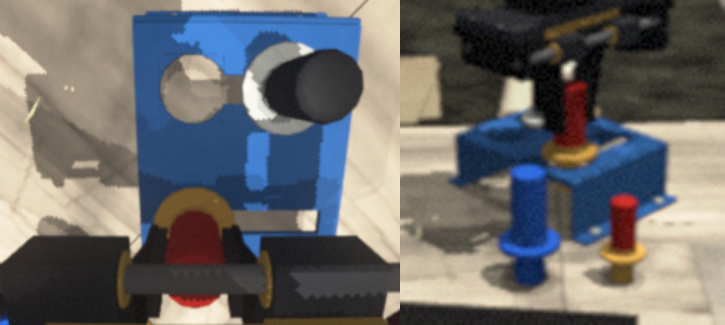

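The stamp is over the wide end: in the wrist view the collar, at column about 195, lines up with the neighbouring hole, also at about 195. The side view shows it upright. I lift it slowly.

servo_tool --plan '[{"xyz": [0,0,-0.7],"twist": [0,0,0],"jaw": 0.8},{"xyz": [0,0,-1.4],"twist": [0,0,0],"jaw": 0.8},{"xyz": [0,0,-2.1],"twist": [0,0,0],"jaw": 0.8},{"xyz": [0,0,-2.8],"twist": [0,0,0],"jaw": 0.8},{"xyz": [0,0,-3.5],"twist": [0,0,0],"jaw": 0.8},{"xyz": [0,0,-4.2],"twist": [0,0,0],"jaw": 0.8}]'

```text
time_s: 4.55
tool_pos: [0.5552, 0.1161, 0.3126]
tool_rot: [180.0, 0.0, 133.1]
force: [0.1, 0.2, -2.7]
grip_width: 0.0283
grasp_force: 25.0
```

servo_tool --plan '[{"xyz": [0,0,-2],"twist": [0,0,0],"jaw": 0.8},{"xyz": [0,0,-4],"twist": [0,0,0],"jaw": 0.8},{"xyz": [0,0,-6],"twist": [0,0,0],"jaw": 0.8},{"xyz": [0,0,-7],"twist": [0,0,0],"jaw": 0.8},{"xyz": [0,0,-7.5],"twist": [0,0,0],"jaw": 0.8},{"xyz": [0,0,-7.5],"twist": [0,0,0],"jaw": 0.8}]'

```text
time_s: 5.05
tool_pos: [0.5553, 0.1161, 0.3877]
tool_rot: [179.9, 0.0, 133.1]
force: [-0.0, 0.3, -1.9]
grip_width: 0.0283
grasp_force: 25.0
```

servo_tool --plan '[{"xyz": [-0.8,-1.3,0],"twist": [0,0,0],"jaw": 0.8},{"xyz": [-2.4,-4,0],"twist": [0,0,0],"jaw": 0.8},{"xyz": [-4.4,-7.2,0],"twist": [0,0,0],"jaw": 0.8},{"xyz": [-6.5,-10.6,0],"twist": [0,0,0],"jaw": 0.8},{"xyz": [-8.6,-14,0],"twist": [0,0,0],"jaw": 0.8},{"xyz": [-10.6,-17.3,0],"twist": [0,0,0],"jaw": 0.8},{"xyz": [-12.2,-20,0],"twist": [0,0,0],"jaw": 0.8},{"xyz": [-13.2,-21.6,0],"twist": [0,0,0],"jaw": 0.8},{"xyz": [-13.6,-22.2,0],"twist": [0,0,0],"jaw": 0.8},{"xyz": [-13.6,-22.2,0],"twist": [0,0,0],"jaw": 0.8}]'

```text
time_s: 5.88
tool_pos: [0.4848, -0.1373, 0.3856]
tool_rot: [-179.9, -0.1, 132.9]
force: [0.0, -0.0, -1.8]
grip_width: 0.0287
grasp_force: 25.0
```

servo_tool --plan '[{"xyz": [0,0,3],"twist": [0,0,0],"jaw": 0.8},{"xyz": [0,0,6],"twist": [0,0,0],"jaw": 0.8},{"xyz": [0,0,9],"twist": [0,0,0],"jaw": 0.8},{"xyz": [0,0,10.5],"twist": [0,0,0],"jaw": 0.8},{"xyz": [0,0,11.3],"twist": [0,0,0],"jaw": 0.8},{"xyz": [0,0,11.5],"twist": [0,0,0],"jaw": 0.8},{"xyz": [0,0,11.5],"twist": [0,0,0],"jaw": 0.8}]'

```text
time_s: 6.47
tool_pos: [0.4864, -0.1339, 0.2713]
tool_rot: [-180.0, -0.0, 133.2]
force: [-0.1, 0.6, -1.2]
grip_width: 0.0283
grasp_force: 25.0
```

```bash
python3 - <<'E'
from h import *
s=shot('side','s3');c=shot('top','t3')
b=cv2.resize(s['img'][150:300,130:310],None,fx=2.2,fy=2.2,interpolation=cv2.INTER_CUBIC)
t=cv2.resize(c['img'][130:280,150:390],(528,330))[:,:396]*0+cv2.resize(c['img'][130:280,210:390],(396,330))
cv2.imwrite('pics/m3.png',np.hstack([b,t])[:,:,::-1])
o=env.get_obs();p,R=tool(o);print(p,o['force']); q=np.array([p[0],p[1],0])
print(proj(s,[q+[0,0,.018],q+[0,0,.018+.036]]))
E
```

```text
[ 0.4868676  -0.13457267  0.27264875] [ 0.30041294 -0.09480247 -1.56776222]
[[220.60576455 252.38457102]
 [219.81960674 235.81974963]]
```

View pics/m3.png

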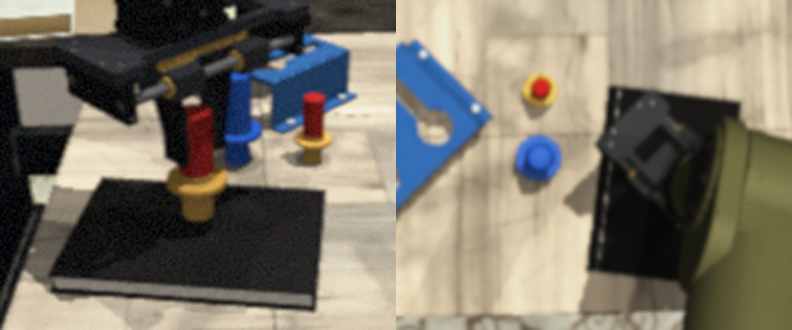

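The stamp hangs upright over the middle of the cover: foot at side crop (197,215), about 14 mm above the book. I lower it gently.

servo_tool --plan '[{"xyz": [0,0,0.6],"twist": [0,0,0],"jaw": 0.8},{"xyz": [0,0,1.0],"twist": [0,0,0],"jaw": 0.8},{"xyz": [0,0,1.2],"twist": [0,0,0],"jaw": 0.8},{"xyz": [0,0,1.2],"twist": [0,0,0],"jaw": 0.8},{"xyz": [0,0,1.2],"twist": [0,0,0],"jaw": 0.8}]'

```text
time_s: 6.98
tool_pos: [0.486, -0.135, 0.2594]
tool_rot: [-180.0, -0.0, 133.1]
force: [0.7, 0.6, -0.8]
grip_width: 0.0282
grasp_force: 25.0
```

servo_tool --plan '[{"xyz": [0,0,0.1],"twist": [0,0,0],"jaw": 0.8},{"xyz": [0,0,0.1],"twist": [0,0,0],"jaw": 0.8},{"xyz": [0,0,0.1],"twist": [0,0,0],"jaw": 0.8}]'

```text
time_s: 7.23
tool_pos: [0.4861, -0.135, 0.2586]
tool_rot: [180.0, 0.0, 133.1]
force: [0.1, -0.4, -1.0]
grip_width: 0.0285
grasp_force: 25.0
```

servo_tool --plan '[{"xyz": [0,0,0.1],"twist": [0,0,0],"jaw": 0.8},{"xyz": [0,0,0.1],"twist": [0,0,0],"jaw": 0.8},{"xyz": [0,0,0.1],"twist": [0,0,0],"jaw": 0.8}]'

```text
time_s: 7.48
tool_pos: [0.486, -0.135, 0.2575]
tool_rot: [180.0, -0.0, 133.1]
force: [0.5, -1.0, -1.7]
grip_width: 0.0282
grasp_force: 25.0
```

servo_tool --plan '[{"xyz": [0,0,0.07],"twist": [0,0,0],"jaw": 0.8},{"xyz": [0,0,0.07],"twist": [0,0,0],"jaw": 0.8},{"xyz": [0,0,0.07],"twist": [0,0,0],"jaw": 0.8}]'

```text
time_s: 7.73
tool_pos: [0.4862, -0.1351, 0.2573]
tool_rot: [180.0, 0.0, 133.1]
force: [-1.9, 0.4, 3.5]
grip_width: 0.0282
grasp_force: 25.0
```

servo_tool --plan '[{"xyz": [0,0,0.07],"twist": [0,0,0],"jaw": 0.8},{"xyz": [0,0,0.07],"twist": [0,0,0],"jaw": 0.8},{"xyz": [0,0,0.07],"twist": [0,0,0],"jaw": 0.8}]'

```text
time_s: 7.98
tool_pos: [0.4863, -0.1352, 0.2573]
tool_rot: [180.0, 0.0, 133.1]
force: [-3.5, 0.1, 9.8]
grip_width: 0.0286
grasp_force: 25.0
```

Contact. I ease off slightly, then open and retreat.

servo_tool --plan '[{"xyz": [0,0,-0.06],"twist": [0,0,0],"jaw": 0.8},{"xyz": [0,0,-0.06],"twist": [0,0,0],"jaw": 0.6},{"xyz": [0,0,-0.06],"twist": [0,0,0],"jaw": 0.4},{"xyz": [0,0,-0.06],"twist": [0,0,0],"jaw": 0.2},{"xyz": [0,0,-0.06],"twist": [0,0,0],"jaw": 0.1},{"xyz": [0,0,-0.06],"twist": [0,0,0],"jaw": 0.1},{"xyz": [0,0,-0.06],"twist": [0,0,0],"jaw": 0.1},{"xyz": [0,0,-0.06],"twist": [0,0,0],"jaw": 0.1},{"xyz": [0,0,-0.06],"twist": [0,0,0],"jaw": 0.1},{"xyz": [0,0,-0.06],"twist": [0,0,0],"jaw": 0.1}]'

```text
time_s: 8.82
tool_pos: [0.486, -0.135, 0.2567]
tool_rot: [180.0, -0.0, 133.1]
force: [0.4, -0.3, 0.1]
grip_width: 0.0758
grasp_force: 0.0
```

servo_tool --plan '[{"xyz": [0,0,-1],"twist": [0,0,0],"jaw": 0.1},{"xyz": [0,0,-3],"twist": [0,0,0],"jaw": 0.1},{"xyz": [0,0,-6],"twist": [0,0,0],"jaw": 0.1},{"xyz": [0,0,-10],"twist": [0,0,0],"jaw": 0.1},{"xyz": [0,0,-13],"twist": [0,0,0],"jaw": 0.1},{"xyz": [4,6,-15],"twist": [0,0,0],"jaw": 0.1},{"xyz": [7,10,-15],"twist": [0,0,0],"jaw": 0.1},{"xyz": [10,13,-15],"twist": [0,0,0],"jaw": 0.1},{"xyz": [11,15,-15],"twist": [0,0,0],"jaw": 0.1},{"xyz": [11,15,-15],"twist": [0,0,0],"jaw": 0.1}]'

```text
time_s: 9.65
tool_pos: [0.5203, 0.0536, 0.408]
tool_rot: [179.8, -0.1, 133.5]
force: [0.0, 0.6, -0.6]
grip_width: 0.0783
grasp_force: 0.0
```

```bash
python3 - <<'E'
from h import *
s=shot('side','s4');c=shot('top','t4')
b=cv2.resize(s['img'][130:300,130:310],None,fx=2.2,fy=2.2,interpolation=cv2.INTER_CUBIC)
t=cv2.resize(c['img'][130:280,210:390],(396,374))
cv2.imwrite('pics/m4.png',np.hstack([b,t])[:,:,::-1])
o=env.get_obs();print(o['tool_pos'],o['force'],o['time_s'])
print(proj(s,[[.486,-.135,.018],[.486,-.135,.114]]))
E
```

```text
[0.52038011 0.05331241 0.40742108] [-0.704365   -0.30890285  0.2922546 ] 9.75
[[220.1259052  252.53042303]
 [217.91725143 206.53791853]]
```

View pics/m4.png

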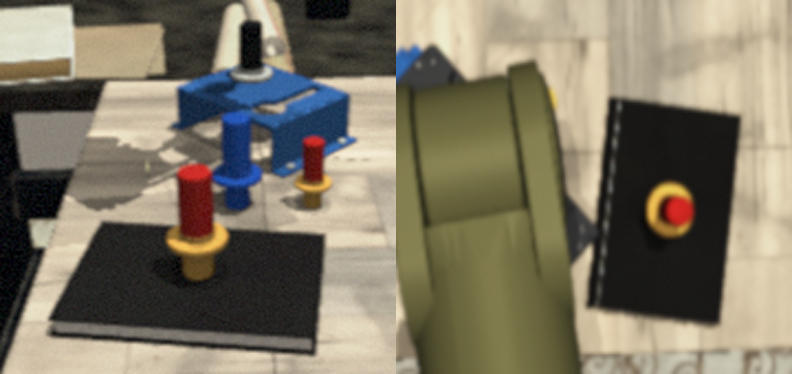

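The red stamp stands upright at mid-cover: (197,275) in the side crop, (669,210) in the top crop. The book has not visibly shifted, the black stamp still hangs, and the robot is clear.

```bash
python3 -c "
from cell import env
print(env.sign_off())"
```

```text
the job is handed in; nothing more can be done
None
```

The red stamp was slid to the wide end of its slot, lifted off the hanger and set upright near the middle of the book's cover; the black stamp still hangs, the book shows no shift in the pictures, and the job was handed in at about 10 s.

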